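# Cap a jar to the click

## Task

Stand the red jar with the green click cap squarely in the grey capping nest, gently and fully home, then turn its cap clockwise until the torque ratchet clicks and slips. Stop after one or two clicks (a third one spoils the cap), let go, and leave the other things on the counter where they are.

Things in the scene. Friction and masses are not known exactly. Their poses are not given: they have to be found in the camera images.
- jar_mid (a point): centre (half-way up) of the red jar, which is 108 mm high overall, about 0.5 kg. Square body 62 x 62 mm (sides along this point's x and y), from its foot to 60 mm up; neck 52 mm across; then the round green ribbed cap, 56 mm across, from 82 to 108 mm above the foot (its middle lies 41 mm above this point). z is up the jar. The jar can be carried by its cap, gripped with about 35 N.
- jar_foot (a point): centre of the underside of the red jar, 54 mm below jar_mid; same axes
- jar: the red jar with its cap; origin and axes as jar_foot. The cap first screws down clockwise (seen from above) against about 0.2 N m, by an unknown amount from 0.6 to 1.9 rad; turned back, it unscrews. Once the thread is tight, the green ring slips over its ratchet.
- nest: grey square capping nest screwed to the counter, 104 x 104 mm, 30 mm high. In its top is a square pocket 65 x 65 mm (1.5 mm of play on each side of the jar, mouth bevelled 3 mm), 22 mm deep, its floor 8 mm above the counter. It keeps the jar from turning. Any of the four ways round will do. Origin: on the counter, under the pocket's centre; x and y along the pocket's sides, z up.
- ratchet (a joint): slip of the green cap ring over the white threaded hub inside it, rad; grows clockwise, near 0 (under 0.06) until the thread is tight. Then the torque climbs to about 0.45 N m and falls sharply, by 0.3 N m or more, at each click; the clicks come at about 0.17, 0.52 and 0.87 rad (every 20 degrees). The white mark on the ring leaves the red mark on the hub as it slips.
- olive_jar: olive-green square jar with a plain gold lid, 62 x 62 x 99 mm; origin under its centre
- corn_jar: yellow square jar with a plain gold lid, 62 x 62 x 99 mm; origin under its centre
- bowl: white bowl, 100 mm across, 45 mm high; origin under its centre
- oil_bottle: green glass bottle, 60 mm across, 190 mm high; origin under its centre
- tin: red can, 72 mm across, 85 mm high; origin under its centre
- lid_stack: two gold lids stuck in a stack, 60 mm across, 39 mm high; origin under its centre
- label_brush: small brush lying on the counter, 200 mm long; origin under its middle
There are look-alikes about, which are no part of the job. Leave any blue or purple look-alike of the jar alone.

How it is judged (in metres and radians):
On the way, in this order (a step that is already met when the one before it is completed fails the run):
1. the red jar stands fully home in the nest, its ratchet not yet slipped (z of jar_foot in the frame of nest below 0.012 m and horizontal distance between jar_foot and nest below 0.005 m and angle between jar_mid's own z axis and vertical below 0.07 rad and value of joint ratchet below 0.08 rad), for 0.2 s.
2. in the nest, the cap has been turned clockwise until the ratchet clicked (z of jar_foot in the frame of nest below 0.012 m and horizontal distance between jar_foot and nest below 0.005 m and angle between jar_mid's own z axis and vertical below 0.07 rad and value of joint ratchet above 0.2 rad), for 0.1 s.
At the end, for the whole second after the job is handed in: The red jar stands at rest and upright (within 4 degrees) in the nest: foot within 5 mm of the pocket's centre and no more than 12 mm above the counter (pocket floor 8 mm). The ratchet has slipped past its first click and not into its third (between 0.20 and 0.85 rad). The robot has let go (all of step 2 and value of joint ratchet below 0.85 rad and linear speed of jar below 0.02 m/s); the robot touches nothing.
It fails at once if the jar is forced or dropped into the nest, or the jar is pressed, with more than 40 N between jar and nest (contact force between jar and nest above 40 N).
It fails at once if the ratchet is driven into its third click (beyond 0.85 rad) (value of joint ratchet above 0.85 rad).
It fails at once if the red jar is tipped by more than 25 degrees (angle between jar_mid's own z axis and vertical above 0.44 rad).
It fails at once if one of the other things on the counter is moved by more than 25 mm (distance of any of olive_jar, corn_jar, bowl, oil_bottle, tin, lid_stack, label_brush from where it was at the start of the episode above 0.025 m).
It also fails if it takes over 69 s, if anything falls off the work surface, if the arm or the gripper's body presses on something with over 40 N, if the wrist force passes 120 N, or if a joint passes its speed limit or range.

## Robot

A 6-joint arm with a two-finger parallel gripper is mounted at the origin on the work surface. World frame = base frame: x ahead of the robot, y to its left, z up, the work surface at z = 0. Lengths are in mm, angles in rad, forces in N, time in s.
With the tool pointing down it reaches from about 325 to 875 mm from the base axis. Payload 4.4 kg.
Tool frame: the origin (TCP) lies midway between the tips of the shut fingers; the grasp point (between the pads) lies 19 mm behind it (bot.grip_point_offset is the distance from the TCP to the grasp point, in mm); z points along the fingers, y is the line along which they close (so a half turn about z gives the same grasp; the last joint's range is limited). The gripper opens to 85 mm and grips with 20 to 120 N. Pads are 22 mm wide; open, the fingers measure 114 mm over their backs; the gripper's body (76 mm by 85 mm) begins 54 mm behind the grasp point. The pads swing forward as they close: fully open they stand 13 mm farther back than shut.
Start: joints at [-1.415, 0.207, 1.542, -0, 1.393, -0.15], TCP at [173.095, -548.33, 231.282] pointing down, gripper open.
Joint ranges: [-2.73, 2.73], [-0.86, 2.22], [0.23, 2.46], [-1.11, 4.25], [0.08, 2.63], [-2.82, 2.82]. Speed limits (rad/s): [2.79, 2.79, 3.14, 3.14, 3.14, 3.14].

## Interface

Orientations are given as a unit quaternion [x, y, z, w].
In Python, from cell import readout, viewer, job, bot gives the robot as it stands.
- The arm moves only by the tool send_rows, never from a script. Its argument "targets" is a list of rows, each a list of 6 numbers: the shift along the world's x, y, z in mm, then the turn, a rotation vector about the world's x, y, z in rad. A call has 1 to 10 rows; each row shifts and turns the commanded pose from where the row before left it; what a row does not reach is not made up. A row lasts 1/12 s, in which the tool goes at most 41.7 mm and 7.16 degrees, less where a joint would pass 70% of its speed; a pose out of reach is approached as far as the arm can. A call with a gripper value outside its range is refused whole. "claw" is the opening, from 0 (shut) to 1 (fully open), set as the call begins (left out, the last holds). The fingers move at their own pace and stop on an object; "force" is the grip in N (left out, the last holds). Time passes only in rows, so rows that do not move let the fingers close. It gives the time, the measured TCP pose, the force, the opening and the grip force at its end, in the units of the state.
- readout.get_state(): the state, without advancing time (a new reading comes with each control period).
- viewer.capture(name): name is "scene" or "top" or "wrist"; returns a dict with "frame" (384x512x3 uint8, red, green, blue), "mtx" (3x3 intrinsics, pixels), "dist_coeffs" ([k1, k2, p1, p2, k3] as OpenCV has them; the pictures are not rectified), "world_from_camera" (4x4, takes a point from camera to world coordinates). Camera axes: x right, y down, z forward; pixel columns grow to the right and rows downward; lengths in mm; the calibration is good to about 2 mm. A picture is of the moment at which its call begins. There is no depth.
- job.close_job(): hands the job in; it is judged then, once.
The state is a dict: "t": time; "joints": joint angles; "qd": joint speeds; "joint_efforts": joint torques, N m; "position": TCP position; "tool_rot": TCP orientation; "ft_force": force on the tool from outside, world axes, zero at the start; "moment": the same for the moment, N m; "gripper_width": opening from 0.0 (shut) to 1.0 (fully open); "gripper_force": force on a finger pad.
Only numpy, scipy, OpenCV 4.12 (cv2) and the standard library are available. Lean on these libraries where they do the work, as an engineer would, in place of code of your own. Each camera call takes 0.05 s, during which the arm holds its last target. There are 200 camera calls.

## Working session

There is one attempt and no reset: what is moved stays moved. The work goes in short steps, Python scripts to look and compute and a tool call to move; the robot and the scene stay as the last step left them, time stands still between calls to the robot, and variables do not carry over. Pictures are saved under pics/ and viewed, at most 10 in all, crops included, and the job is handed in when it is done.

Besides the shell and the picture viewer there is one more tool, called after "Emit:" as name(argument=value, ...) on one line, values as JSON. send_rows: Moves the arm, as the interface text tells. Its arguments: {"type":"object","properties":{"targets":{"type":"array"},"claw":{"type":"number"},"force":{"type":"number"}},"required":["targets"]}

```bash
mkdir -p pics; ls; python3 - <<'E'
from cell import readout, viewer, job, bot
import cv2, numpy as np
for n in ("scene","top"):
    c=viewer.capture(n); cv2.imwrite(f"pics/{n}0.png",c["frame"][:,:,::-1]); np.savez(f"{n}0.npz",**{k:np.array(v) for k,v in c.items()})
    print(n,c["mtx"],c["dist_coeffs"],c["world_from_camera"])
print(readout.get_state(), bot.grip_point_offset)
E
```

```text
pics
scene [[367.48409524   0.         254.4730476 ]
 [  0.         367.48409524 194.53710796]
 [  0.           0.           1.        ]] [0.01513712 0.         0.         0.         0.        ] [[-3.93480207e-01  7.12584976e-01 -5.80857967e-01  1.08197071e+03]
 [ 9.19316917e-01  3.08732931e-01 -2.44008983e-01  2.28982387e+02]
 [ 5.45284756e-03 -6.30005261e-01 -7.76571721e-01  7.67007084e+02]
 [ 0.00000000e+00  0.00000000e+00  0.00000000e+00  1.00000000e+00]]
top [[364.69801808   0.         252.67194741]
 [  0.         364.69801808 188.81299246]
 [  0.           0.           1.        ]] [-0.02319816  0.          0.          0.          0.        ] [[-6.92609484e-02 -9.75882041e-01  2.07019718e-01  3.50392706e+02]
 [-9.97595275e-01  6.72190259e-02 -1.68899596e-02 -1.94241095e+00]
 [ 2.56694448e-03 -2.07691707e-01 -9.78190966e-01  1.09972369e+03]
 [ 0.00000000e+00  0.00000000e+00  0.00000000e+00  1.00000000e+00]]
{'t': 0.1, 'joints': array([-1.41551112e+00,  2.07372721e-01,  1.54283762e+00, -2.46005595e-05,
        1.39348343e+00, -1.50540641e-01]), 'qd': array([-8.22335631e-04, -2.74348164e-03, -1.46357027e-03,  1.31464849e-03,
        9.37464198e-04,  5.20218556e-05]), 'joint_efforts': array([-7.60560961e-04, -3.84090149e+01, -2.92547661e+01, -3.02456119e-04,
        4.84004529e-03, -2.36774935e-05]), 'position': array([ 172.97287708, -547.64123847,  230.20774518]), 'tool_rot': array([ 9.88330704e-01,  1.52319784e-01, -1.45973250e-05, -1.05052568e-03]), 'ft_force': array([-0.70373692,  0.30850147,  0.68289489]), 'moment': array([-0.00443798,  0.02065009, -0.03431024]), 'gripper_force': 0.0, 'gripper_width': 1.000619316851335} 18.700000000000003
```

View pics/top0.png

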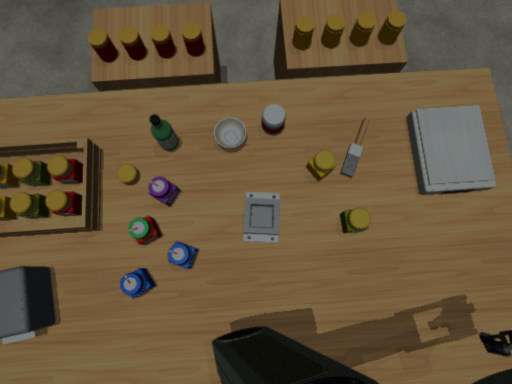

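View pics/scene0.png

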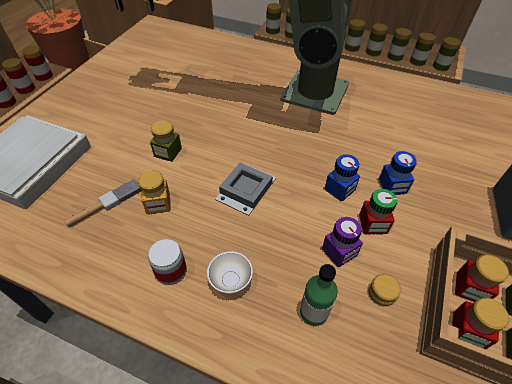

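The candidates, by pixel in top / scene:
- red jar with green cap (142,229) / (383,205)
- purple jar (162,189) / (343,240)
- blue jars (182,254) and (136,283) / (343,177) and (398,173)
- red jars with gold lids, in the crate

Only the one at (142,229) has a red body and a green cap. I'll measure it and confirm with a crop.

```bash
cat > h.py <<'E'
import cv2, numpy as np
from scipy.spatial.transform import Rotation as R
def ray(c,uv,z):
    p=cv2.undistortPoints(np.array(uv,float).reshape(-1,1,2),c["mtx"],c["dist_coeffs"]).reshape(-1,2)
    T=np.array(c["world_from_camera"]); d=np.c_[p,np.ones(len(p))]@T[:3,:3].T; o=T[:3,3]
    return o+d*((z-o[2])/d[:,2])[:,None]
def proj(c,P):
    T=np.linalg.inv(np.array(c["world_from_camera"])); 
    return cv2.projectPoints(np.array(P,float).reshape(-1,1,3),cv2.Rodrigues(T[:3,:3])[0],T[:3,3],c["mtx"],c["dist_coeffs"])[0].reshape(-1,2)
def mask(f,lo,hi):
    return cv2.inRange(cv2.cvtColor(f,cv2.COLOR_RGB2HSV),np.array(lo),np.array(hi))
def crop(f,x,y,w,h,s,name):
    cv2.imwrite(name,cv2.resize(f[y:y+h,x:x+w,::-1],None,fx=s,fy=s,interpolation=cv2.INTER_CUBIC))
E
python3 - <<'E'
from h import *
t=dict(np.load("top0.npz")); s=dict(np.load("scene0.npz"))
for n,c,b in(("top",t,(115,205,60,50)),("scene",s,(350,180,60,60))):
    x,y,w,h=b; f=c["frame"]; m=np.zeros(f.shape[:2],np.uint8); m[y:y+h,x:x+w]=mask(f,(45,90,40),(85,255,255))[y:y+h,x:x+w]
    hull=cv2.convexHull(np.argwhere(m)[:,::-1].astype(np.float32)); e=cv2.fitEllipse(hull); 
    print(n,"cap ellipse",e,"z108",ray(c,e[0],108)[0],"z95",ray(c,e[0],95)[0])
f=t["frame"]
top=np.hstack([cv2.resize(f[200:256,112:172],(390,364),interpolation=2),cv2.resize(f[185:249,232:292],(390,416),interpolation=2)[:364]])
cv2.imwrite("pics/c1.png",top[:,:,::-1])
E
```

```text
top cap ellipse ((138.30531311035156, 227.62481689453125), (20.117107391357422, 20.9735050201416), 44.411407470703125) z108 [473.89164674 299.11628303 108.        ] z95 [475.51053135 303.06270787  95.        ]
scene cap ellipse ((381.7167053222656, 209.70030212402344), (28.02112579345703, 46.28966522216797), 12.33930778503418) z108 [516.08184899 300.13427994 108.        ] z95 [504.91875926 301.5378682   95.        ]
```

View pics/c1.png

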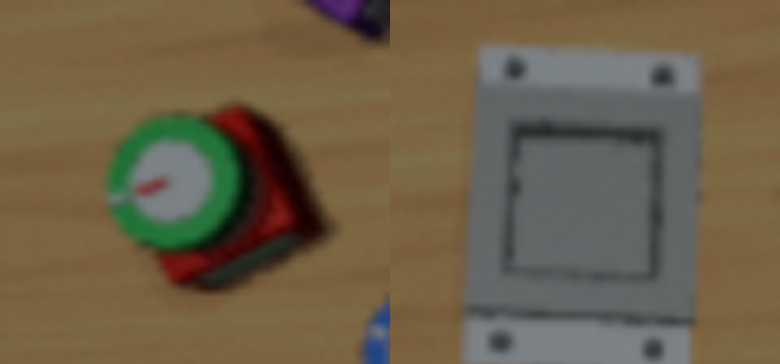

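The crop confirms the red jar with the green ring, white hub and red mark at top pixel (142,229). The nest pocket is centred at top pixel (262,216).

```bash
python3 - <<'E'
from h import *
t=dict(np.load("top0.npz")); 
px=np.array([[512,125],[660,132],[656,278],[504,272]],float)-[390,0]
px=px/6.5+[232,185]-0.5+0.08
P=ray(t,px,30); print(P,P.mean(0)); 
for a,b in((0,1),(1,2),(2,3),(3,0)):
    d=P[b]-P[a]; print(np.hypot(*d[:2]),np.degrees(np.arctan2(d[1],d[0])))
# jar body shoulder corners z=60: right-hand visible
px=np.array([[238,103],[295,232],[170,283]],float)/6.5+[112,200]-0.42
for z in (60,): 
    Q=ray(t,px,z); print(Q,[np.degrees(np.arctan2(*(Q[i+1]-Q[i])[1::-1])) for i in (0,1)],[np.hypot(*(Q[i+1]-Q[i])[:2]) for i in (0,1)])
for n,u in(("purple",(160,187)),("blue1",(180,252)),("blue2",(131,282))): print(n,ray(t,[u],108)[0])
print("lid",ray(t,[(128,174)],39)[0],"bottle",ray(t,[(155,120)],190)[0])
E
```

```text
[[531.79036441 -10.36765862  30.        ]
 [523.89449652 -77.64513995  30.        ]
 [457.47238659 -70.45654759  30.        ]
 [464.917703    -2.19170561  30.        ]] [494.51873763 -40.16526294  30.        ]
67.73923695287289 -96.69376700873502
66.80997340641976 173.8231542070732
68.66965404719089 83.77562849307014
67.37060969760681 -6.970475004983731
[[513.07210258 285.0399475   60.        ]
 [454.49804393 260.74335149  60.        ]
 [436.02226137 315.57295681  60.        ]] [np.float64(-157.47126238367585), np.float64(108.62213253566574)] [np.float64(63.413286649834134), np.float64(57.858795013292735)]
purple [583.16283515 238.07684386 108.        ]
blue1 [400.71342373 187.54399424 108.        ]
blue2 [331.01884887 319.45372407 108.        ]
lid [646.01655874 350.32964027  39.        ] bottle [747.5635085  228.72114307 190.        ]
```

Emit:
send_rows(targets=[[10, 40, 10, 0, 0, 0], [10, 40, 10, 0, 0, 0], [10, 40, 10, 0, 0, 0], [10, 40, 10, 0, 0, 0], [10, 40, 10, 0, 0, 0], [10, 40, 10, 0, 0, 0], [10, 40, 10, 0, 0, 0], [10, 40, 10, 0, 0, 0], [10, 40, 10, 0, 0, 0], [10, 40, 10, 0, 0, 0]])

```text
t: 0.93
position: [270.9, -153.5, 329.6]
tool_rot: [0.988, 0.152, 0.0, -0.0]
ft_force: [1.2, -0.4, 0.5]
gripper_width: 1.004
gripper_force: 0.0
```

Emit:
send_rows(targets=[[26, 14, 0, 0, 0, 0.12], [26, 14, 0, 0, 0, 0.12], [26, 14, 0, 0, 0, 0.12], [26, 14, 0, 0, 0, 0.12], [26, 14, 0, 0, 0, 0.12], [26, 14, 0, 0, 0, 0.12], [26, 14, 0, 0, 0, 0.12], [26, 14, 0, 0, 0, 0.12], [0, 0, 0, 0, 0, 0], [0, 0, 0, 0, 0, 0]])

```text
t: 1.77
position: [479.4, -42.8, 328.3]
tool_rot: [0.806, 0.592, -0.001, -0.001]
ft_force: [-0.1, -0.2, -0.1]
gripper_width: 1.002
gripper_force: 0.0
```

```bash
python3 - <<'E'
from h import *
from cell import readout, viewer
c=viewer.capture("wrist"); np.savez("w1.npz",**{k:np.array(v) for k,v in c.items()}); cv2.imwrite("pics/w1.png",c["frame"][:,:,::-1])
s=readout.get_state(); print(s["joints"],s["position"],R.from_quat(s["tool_rot"]).as_matrix()[:,1]); print(c["world_from_camera"],c["mtx"]); print(proj(c,[[494.5,-40,30],[475,300,108]]))
E
```

```text
[-2.70121826e-01 -5.76379198e-02  1.62479127e+00 -5.05801609e-04
  1.57670414e+00  3.52160040e-02] [478.82057158 -43.30277638 328.66592621] [ 0.95374212 -0.30061757 -0.00224562]
[[ 9.54080742e-01 -2.87717611e-01 -8.33577492e-02  5.00487205e+02]
 [-2.99525408e-01 -9.19855092e-01 -2.53280754e-01  2.23162099e+01]
 [-3.80371668e-03  2.66618053e-01 -9.63794763e-01  4.71599632e+02]
 [ 0.00000000e+00  0.00000000e+00  0.00000000e+00  1.00000000e+00]] [[316.28537761   0.         256.15791752]
 [  0.         316.28537761 197.60344131]
 [  0.           0.           1.        ]]
[[ 266.62822619  155.6055721 ]
 [ 140.28021865 -179.20619187]]
```

View pics/w1.png

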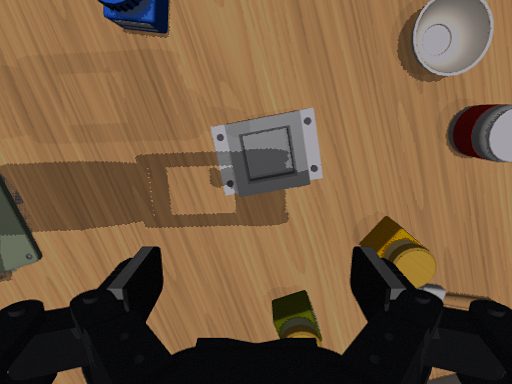

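The wrist view shows the nest with its pocket centred near (269,153), partly in the gripper's shadow. I'll enlarge it.

```bash
python3 - <<'E'
from h import *
c=dict(np.load("w1.npz")); f=c["frame"]
g=cv2.convertScaleAbs(f,alpha=1.6)
crop(g,205,100,125,100,6,"pics/c2.png")
E
```

```text
(no output)
```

View pics/c2.png

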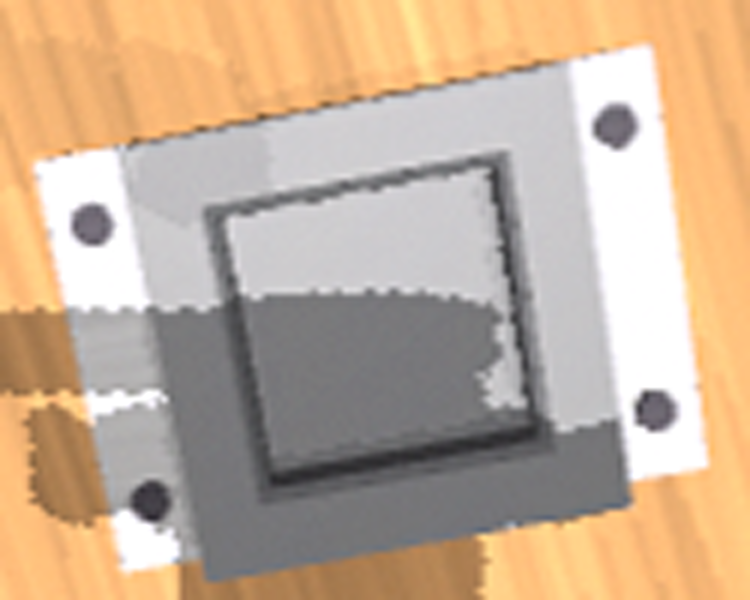

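Emit:
send_rows(targets=[[0, 40, 0, 0, 0, 0.12], [0, 40, 0, 0, 0, 0.12], [0, 40, 0, 0, 0, 0.12], [0, 40, 0, 0, 0, 0.12], [0, 40, 0, 0, 0, 0.12], [0, 35, 0, 0, 0, 0.12], [0, 25, 0, 0, 0, 0.12], [0, 10, 0, 0, 0, 0.12], [0, 0, 0, 0, 0, 0.1], [0, 0, 0, 0, 0, 0]])

```text
t: 2.65
position: [478.5, 226.1, 329.6]
tool_rot: [0.396, 0.918, -0.0, 0.0]
ft_force: [-0.8, 0.3, -0.5]
gripper_width: 1.002
gripper_force: 0.0
```

```bash
python3 - <<'E'
from h import *
from cell import readout, viewer
c=viewer.capture("wrist"); np.savez("w2.npz",**{k:np.array(v) for k,v in c.items()}); cv2.imwrite("pics/w2.png",c["frame"][:,:,::-1])
s=readout.get_state(); print(s["joints"],s["position"],R.from_quat(s["tool_rot"]).as_matrix()[:,1]); print(proj(c,[[494.5,-40,30],[475,300,108],[475,300,0]]))
E
```

```text
[ 2.77213288e-01  4.87541845e-02  1.51690681e+00 -4.51229675e-04
  1.57612127e+00 -4.74302048e-01] [478.70290918 225.683274   329.62622373] [ 7.30656718e-01  6.82744916e-01 -3.74766789e-04]
[[147.94308171 289.0958164 ]
 [298.44065576 121.24691881]
 [288.94345392 118.83426544]]
```

View pics/w2.png

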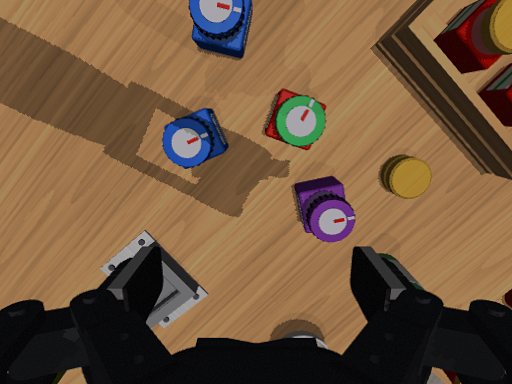

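The wrist view shows the red jar with the green cap at (301,121), the purple jar at (330,215) and the blue jar at (190,140). I'll measure the cap, the jar yaw and the nest.

```bash
python3 - <<'E'
from h import *
c=dict(np.load("w1.npz"))
def info(n,c,px,z):
    P=ray(c,px,z)[:,:2]; d=np.roll(P,-1,0)-P
    print(n,P.mean(0).round(1),np.hypot(*d.T).round(1),(np.degrees(np.arctan2(d[:,1],d[:,0]))%90).round(1))
s=lambda a:np.array(a,float)/6+[205,100]-.42
info("mouth",c,s([[205,208],[508,152],[550,440],[265,500]]),30)
info("block",c,s([[122,147],[568,62],[632,503],[207,580]]),30)
info("floor",c,s([[228,215],[490,167],[530,430],[272,478]]),8)
c=dict(np.load("w2.npz")); f=c["frame"]; m=np.zeros(f.shape[:2],np.uint8); r=m.copy()
B=np.s_[80:160,255:340]
m[B]=mask(f,(45,90,40),(85,255,255))[B]; r[B]=(mask(f,(0,120,40),(8,255,255))|mask(f,(172,120,40),(180,255,255)))[B]
for k in (m,r):
    print(cv2.boundingRect(k))
e=cv2.fitEllipse(cv2.convexHull(np.argwhere(m)[:,::-1].astype(np.float32))); print(e,ray(c,[e[0]],108)[0],ray(c,[e[0]],102)[0])
crop(f,255,75,85,85,7,"pics/c3.png")
E
```

```text
mouth [497.2 -38.8] [70.1 67.5 69.  69.8] [82.9 82.6 84.8 83.6]
block [497.1 -39.2] [102.3 103.2 103.4 103.5] [83.1 83.1 83.2 82.5]
floor [496.8 -41. ] [63.7 64.8 65.1 65.4] [82.8 82.8 83.4 81.6]
(276, 96, 50, 51)
(265, 89, 61, 61)
((300.1274108886719, 120.60813903808594), (49.14754104614258, 51.01002883911133), 30.57068634033203) [475.88027299 301.79215713 108.        ] [476.5869812  302.21434802 102.        ]
```

View pics/c3.png

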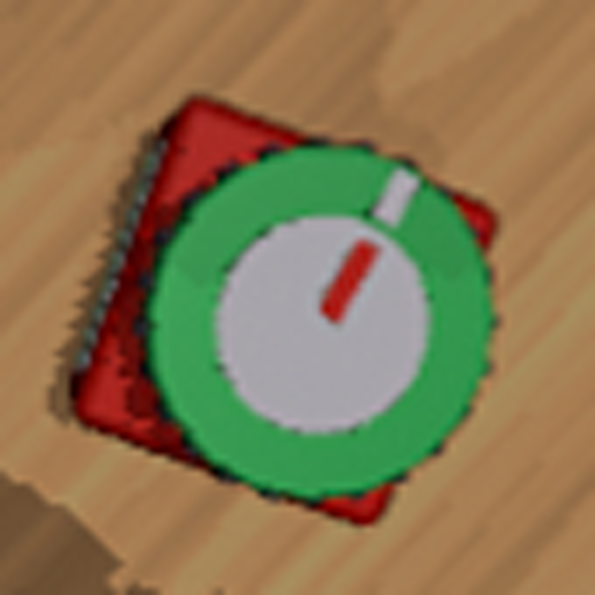

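```bash
python3 - <<'E'
from h import *
c=dict(np.load("w2.npz"))
px=np.array([[195,100],[497,213],[368,522],[78,410]],float)/7+[255,75]-.43
for z in (58,60):
    P=ray(c,px,z)[:,:2]; d=np.roll(P,-1,0)-P
    print(P.mean(0).round(1),np.hypot(*d.T).round(1),(np.degrees(np.arctan2(d[:,1],d[:,0]))%90).round(1))
E
```

```text
[476.2 302. ] [58.1 59.3 58.  57.9] [23.9 22.6 22.6 22.7]
[476.  301.9] [57.8 59.  57.7 57.7] [23.9 22.6 22.6 22.7]
```

Emit:
send_rows(targets=[[0, 30, -40, 0, 0, 0], [0, 30, -30, 0, 0, 0], [0, 10, -20, 0, 0, 0], [0, 0, -10, 0, 0, 0], [0, 0, 0, 0, 0, 0]])

```text
t: 3.12
position: [477.4, 289.2, 233.6]
tool_rot: [0.398, 0.917, -0.003, -0.002]
ft_force: [-0.4, 0.1, 0.3]
gripper_width: 1.001
gripper_force: 0.0
```

```bash
python3 - <<'E'
from h import *
from cell import readout, viewer
c=viewer.capture("wrist"); np.savez("w3.npz",**{k:np.array(v) for k,v in c.items()}); cv2.imwrite("pics/w3.png",c["frame"][:,:,::-1])
s=readout.get_state(); print(s["joints"],s["position"],R.from_quat(s["tool_rot"]).as_matrix()[:,1])
f=c["frame"]; u,v=proj(c,[[476,302,108]])[0].astype(int); print(u,v); m=np.zeros(f.shape[:2],np.uint8); B=np.s_[max(0,v-50):v+50,u-50:u+50]
m[B]=mask(f,(45,90,40),(85,255,255))[B]
e=cv2.fitEllipse(cv2.convexHull(np.argwhere(m)[:,::-1].astype(np.float32))); print(e,ray(c,[e[0]],108)[0],ray(c,[e[0]],102)[0])
E
```

```text
[ 3.89337499e-01  1.71995944e-01  1.57275279e+00 -7.59736606e-04
  1.39966747e+00 -3.62824806e-01] [478.75704059 289.34205864 235.83900825] [ 0.73012074  0.68331198 -0.00290535]
265 179
((265.03955078125, 178.24188232421875), (63.54331588745117, 64.04203033447266), 10.876394271850586) [475.3635519 302.6611532 108.       ] [476.31240411 301.83518196 102.        ]
```

Emit:
send_rows(targets=[[-2.5, 12.5, 0, 0, 0, 0], [0, 0, -35, 0, 0, 0], [0, 0, -35, 0, 0, 0], [0, 0, -35, 0, 0, 0], [0, 0, -30, 0, 0, 0], [0, 0, -20, 0, 0, 0], [0, 0, -8, 0, 0, 0], [0, 0, 0, 0, 0, 0], [0, 0, 0, 0, 0, 0]], claw=1)

```text
t: 3.92
position: [478.5, 304.0, 75.7]
tool_rot: [0.397, 0.918, 0.001, 0.001]
ft_force: [-0.1, -0.2, -0.2]
gripper_width: 0.998
gripper_force: 0.0
```

```bash
python3 - <<'E'
from h import *
from cell import readout
s=readout.get_state(); print(s["t"],s["position"],s["ft_force"],R.from_quat(s["tool_rot"]).as_matrix())
E
```

```text
3.9167 [478.52063496 304.04428074  75.67458959] [-0.12041101 -0.23048277 -0.16427482] [[-0.68461642  0.72889691  0.00310821]
 [ 0.72890274  0.68461574  0.0014436 ]
 [-0.0010757   0.0032539  -0.99999413]]
```

Emit:
send_rows(targets=[[-2, -2, -3, 0, 0, 0], [0, 0, 0, 0, 0, 0], [0, 0, 0, 0, 0, 0]])

```text
t: 4.17
position: [475.7, 301.8, 72.3]
tool_rot: [0.397, 0.918, 0.001, 0.001]
ft_force: [-0.3, -0.5, -0.1]
gripper_width: 1.002
gripper_force: 0.0
```

Emit:
send_rows(targets=[[0, 0, 0, 0, 0, 0], [0, 0, 0, 0, 0, 0], [0, 0, 0, 0, 0, 0], [0, 0, 0, 0, 0, 0], [0, 0, 0, 0, 0, 0], [0, 0, 0, 0, 0, 0], [0, 0, 0, 0, 0, 0], [0, 0, 0, 0, 0, 0]], claw=0, force=35)

```text
t: 4.83
position: [475.5, 301.8, 71.4]
tool_rot: [0.397, 0.918, 0.001, 0.0]
ft_force: [-0.1, 1.7, 4.5]
gripper_width: 0.647
gripper_force: 38.4
```

Emit:
send_rows(targets=[[0, 0, 4, 0, 0, 0], [0, 0, 10, 0, 0, 0], [0, 0, 20, 0, 0, 0], [0, 0, 25, 0, 0, 0], [0, 0, 30, 0, 0, 0], [0, 0, 30, 0, 0, 0], [0, 0, 20, 0, 0, 0], [0, 0, 8, 0, 0, 0], [0, 0, 3, 0, 0, 0], [0, 0, 0, 0, 0, 0]])

```text
t: 5.67
position: [474.0, 301.1, 219.7]
tool_rot: [0.397, 0.918, -0.001, -0.001]
ft_force: [0.3, -0.7, -5.9]
gripper_width: 0.644
gripper_force: 39.3
```

```bash
python3 - <<'E'
from h import *
from cell import readout, viewer
c=viewer.capture("scene"); f=c["frame"]; np.savez("s2.npz",**{k:np.array(v) for k,v in c.items()})
s=readout.get_state(); print(s["t"],s["position"],s["ft_force"],s["gripper_width"],R.from_quat(s["tool_rot"]).as_matrix()[:,1])
crop(f,280,60,180,180,3,"pics/s2.png")
E
```

```text
5.7167 [473.44980131 300.81760094 218.61780693] [-0.50054595 -0.27840801 -6.01215492] 0.6508911545017348 [ 0.72832085  0.68522571 -0.00380323]
```

View pics/s2.png

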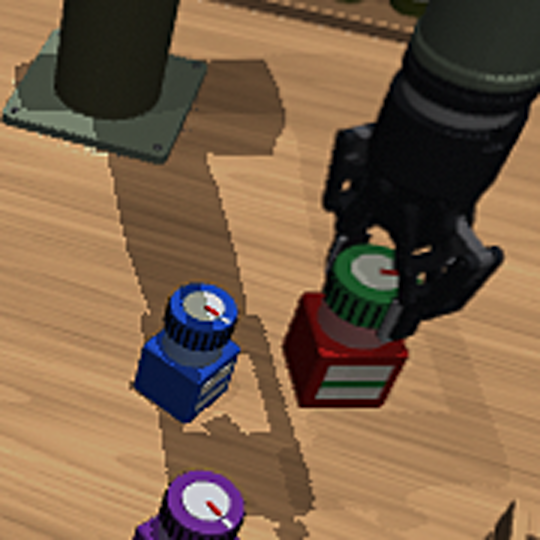

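The jar hangs upright under the gripper at crop (345,350), clear of the blue and purple jars. I'll carry it to above the nest.

Emit:
send_rows(targets=[[2, -12, 0, 0, 0, -0.02], [2, -24, 0, 0, 0, -0.04], [2, -33, 0, 0, 0, -0.06], [3, -36, 0, 0, 0, -0.06], [3, -36, 0, 0, 0, -0.06], [3, -36, 0, 0, 0, -0.06], [3, -36, 0, 0, 0, -0.06], [2, -33, 0, 0, 0, -0.06], [2, -30, 0, 0, 0, -0.05], [1, -20, 0, 0, 0, -0.03]])

```text
t: 6.55
position: [496.2, 2.0, 218.5]
tool_rot: [0.614, 0.79, -0.002, -0.001]
ft_force: [0.9, 0.3, -5.6]
gripper_width: 0.647
gripper_force: 39.2
```

Emit:
send_rows(targets=[[0, -15, 0, 0, 0, -0.018], [0, -12, 0, 0, 0, 0], [0, -8, 0, 0, 0, 0], [0, 0, 0, 0, 0, 0], [0, 0, 0, 0, 0, 0], [0, 0, 0, 0, 0, 0]])

```text
t: 7.05
position: [497.5, -28.7, 220.3]
tool_rot: [0.618, 0.786, 0.0, -0.001]
ft_force: [-0.2, 0.1, -5.6]
gripper_width: 0.644
gripper_force: 39.3
```

```bash
cat > st.py <<'E'
from h import *
from cell import readout
def st():
    s=readout.get_state(); M=R.from_quat(s["tool_rot"]).as_matrix(); y=M[:,1]
    print("t",round(s["t"],2),"pos",s["position"].round(1),"F",s["ft_force"].round(1),"M",s["moment"].round(3),"w",round(s["gripper_width"],3),"gf",round(s["gripper_force"],1),"psi",np.degrees(np.arctan2(y[1],y[0])).round(2),"tilt",M[:2,2].round(4),"j6",s["joints"][5].round(3))
st()
E
python3 st.py
```

```text
t 7.05 pos [497.5 -28.7 220.3] F [-0.2  0.1 -5.6] M [ 0.014 -0.034  0.   ] w 0.644 gf 39.3 psi 13.63 tilt [-0.0008  0.0008] j6 -0.47
```

Emit:
send_rows(targets=[[-0.5, -11, -20, 0, 0, 0], [0, 0, -30, 0, 0, 0], [0, 0, -30, 0, 0, 0], [0, 0, -18, 0, 0, 0], [0, 0, -5, 0, 0, 0], [0, 0, 0, 0, 0, 0], [0, 0, 0, 0, 0, 0]])

```text
t: 7.63
position: [498.3, -40.1, 118.6]
tool_rot: [0.618, 0.786, 0.0, 0.001]
ft_force: [0.0, -0.4, -5.5]
gripper_width: 0.64
gripper_force: 39.7
```

```bash
python3 - <<'E'
from st import *
from cell import viewer
w=viewer.capture("wrist"); s=viewer.capture("scene")
np.savez("w4.npz",**{k:np.array(v) for k,v in w.items()}); np.savez("s4.npz",**{k:np.array(v) for k,v in s.items()})
u,v=proj(s,[[497,-39.5,60]])[0].astype(int); u2,v2=proj(w,[[497,-39.5,60]])[0].astype(int); print(u,v,u2,v2)
a=cv2.resize(s["frame"][v-60:v+60,u-60:u+60],(400,400),interpolation=2)
y0=min(max(0,v2-100),184); b=cv2.resize(w["frame"][y0:y0+200,u2-100:u2+100],(400,400),interpolation=2)
cv2.imwrite("pics/c4.png",np.hstack([a,b])[:,:,::-1]); print(u-60,v-60,u2-100,y0)
E
```

```text
t 7.63 pos [498.3 -40.1 118.6] F [ 0.  -0.4 -5.5] M [-0.028 -0.061 -0.026] w 0.64 gf 39.7 psi 13.65 tilt [ 0.0017 -0.0003] j6 -0.492
246 173 253 214
186 113 153 114
```

View pics/c4.png

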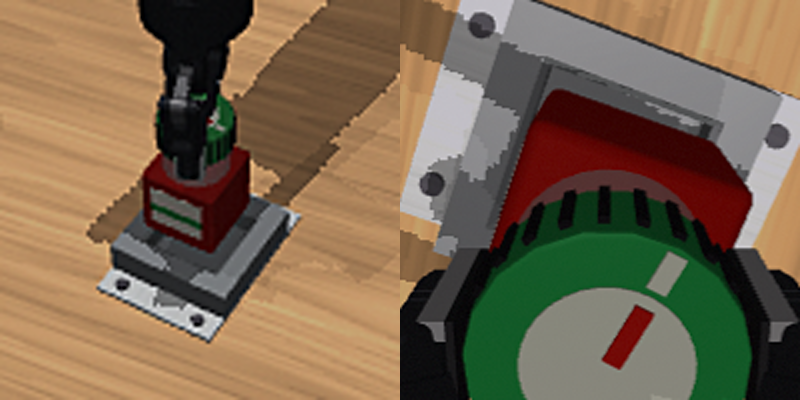

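The left view shows the jar hanging square over the pocket. In the wrist view the foot's far edge runs (557,90)–(715,148) and the pocket's far mouth edge (545,62)–(720,125), parallel and close together. I'll quantify the offset.

```bash
python3 - <<'E'
from h import *
w=dict(np.load("w4.npz")); f=w["frame"]
T=w["world_from_camera"]
s=lambda a:(np.array(a,float)-[400,0])/2+[153,114]-.25
# red side-face outline: red mask upper boundary, per column
r=(mask(f,(0,120,30),(10,255,255))|mask(f,(170,120,30),(180,255,255)))
pts=[]
for u in range(232,306,2):
    col=np.flatnonzero(r[114:214,u]); 
    if len(col): pts.append((u,114+col[0]-.5))
pts=np.array(pts); k=(pts[:,0]>236)&(pts[:,0]<300)
P=ray(w,pts[k],46.5)[:,:2]; l=cv2.fitLine(P.astype(np.float32),cv2.DIST_HUBER,0,.01,.01).ravel(); d=l[:2]; print("foot edge yaw",np.degrees(np.arctan2(d[1],d[0]))%90, l[2:], "resid",np.abs((P-l[2:])@[-d[1],d[0]]).max())
n=np.array([-d[1],d[0]]); C0=np.array([498.3,-40.1]); n=n*np.sign((l[2:]-C0)@n); print("normal",n,"dist TCP->foot edge",(l[2:]-C0)@n)
M=ray(w,s([[545,62],[720,126]]),30)[:,:2]; N=np.array([497,-39.5]); print("mouth",M,"dist TCP->mouth edge",(M-C0)@n,"est nest->",(M-N)@n)
b=ray(w,s([[540,0],[798,98]]),30)[:,:2]; print("block edge",b,(b-C0)@n)
print("corners foot",(ray(w,s([[557,90],[715,148]]),46.5)[:,:2]-C0)@np.c_[d,n]," mouth",(M-C0)@np.c_[d,n])
print(d)
E
```

```text
foot edge yaw 84.0717 [500.21255  -10.543023] resid 0.31780160623688525
normal [0.10328384 0.99465191] dist TCP->foot edge 29.596439638348034
mouth [[466.65694808  -2.48549142]
 [535.19973426 -10.26842267]] dist TCP->mouth edge [34.14512711 33.48318164] est nest-> [33.68260495 33.02065948]
block edge [[460.32445053  18.44571121]
 [560.2870722    6.68268195]] [54.31034321 52.93474682]
corners foot [[-27.61929395  28.64231444]
 [ 30.96492624  27.8200925 ]]  mouth [[-35.35879293  34.14512711]
 [ 33.62127151  33.48318164]]
[ 0.9946519  -0.10328384]
```

Emit:
send_rows(targets=[[-1.7, 0.5, -4, 0, 0, -0.01], [0, 0, -6, 0, 0, 0], [0, 0, -3, 0, 0, 0], [0, 0, -2, 0, 0, 0], [0, 0, -2, 0, 0, 0], [0, 0, -2, 0, 0, 0], [0, 0, 0, 0, 0, 0]])

```text
t: 8.32
position: [495.3, -40.0, 98.2]
tool_rot: [0.623, 0.783, -0.0, -0.0]
ft_force: [-0.0, -0.2, -6.0]
gripper_width: 0.645
gripper_force: 39.7
```

```bash
python3 st.py
```

```text
t 8.32 pos [495.3 -40.   98.2] F [-0.  -0.2 -6. ] M [ 0.017  0.041 -0.007] w 0.645 gf 39.7 psi 13.0 tilt [-0.0009  0.0003] j6 -0.482
```

Emit:
send_rows(targets=[[0, 0, -1, 0, 0, 0], [0, 0, -1, 0, 0, 0], [0, 0, -1, 0, 0, 0], [0, 0, 0, 0, 0, 0]])

```text
t: 8.65
position: [495.5, -40.0, 95.5]
tool_rot: [0.622, 0.783, -0.0, -0.0]
ft_force: [-0.3, -0.8, -4.4]
gripper_width: 0.647
gripper_force: 39.7
```

```bash
python3 st.py
```

```text
t 8.65 pos [495.5 -40.   95.5] F [-0.3 -0.8 -4.4] M [-0.013 -0.028  0.032] w 0.647 gf 39.7 psi 13.01 tilt [-0.0002  0.    ] j6 -0.482
```

Emit:
send_rows(targets=[[0, 0, -1, 0, 0, 0], [0, 0, -1, 0, 0, 0], [0, 0, 0, 0, 0, 0]])

```text
t: 8.9
position: [495.4, -40.0, 93.5]
tool_rot: [0.622, 0.783, -0.0, -0.0]
ft_force: [0.3, -0.3, -6.3]
gripper_width: 0.643
gripper_force: 39.7
```

```bash
python3 st.py
```

```text
t 8.9 pos [495.4 -40.   93.5] F [ 0.3 -0.3 -6.3] M [-0.044 -0.031  0.017] w 0.643 gf 39.7 psi 13.0 tilt [-0.0004  0.0001] j6 -0.482
```

Emit:
send_rows(targets=[[0, 0, -1.5, 0, 0, 0], [0, 0, -1.5, 0, 0, 0], [0, 0, -1.5, 0, 0, 0], [0, 0, -1.5, 0, 0, 0], [0, 0, 0, 0, 0, 0]])

```text
t: 9.32
position: [495.2, -39.9, 87.2]
tool_rot: [0.622, 0.783, -0.0, -0.0]
ft_force: [0.2, 0.2, -5.9]
gripper_width: 0.643
gripper_force: 39.7
```

```bash
python3 st.py
```

```text
t 9.32 pos [495.2 -39.9  87.2] F [ 0.2  0.2 -5.9] M [0.01  0.031 0.013] w 0.643 gf 39.7 psi 13.01 tilt [-0.001   0.0002] j6 -0.482
```

Emit:
send_rows(targets=[[0, 0, -1.5, 0, 0, 0], [0, 0, -1.5, 0, 0, 0], [0, 0, -1, 0, 0, 0], [0, 0, 0, 0, 0, 0]])

```text
t: 9.65
position: [495.3, -40.0, 83.4]
tool_rot: [0.622, 0.783, -0.0, -0.0]
ft_force: [0.3, 0.1, -6.5]
gripper_width: 0.641
gripper_force: 39.7
```

```bash
python3 st.py
```

```text
t 9.65 pos [495.3 -40.   83.4] F [ 0.3  0.1 -6.5] M [0.002 0.023 0.035] w 0.641 gf 39.7 psi 13.01 tilt [-0.0006  0.0001] j6 -0.482
```

Clear so far, with the floor expected near TCP z 80. I'll use fine steps now.

Emit:
send_rows(targets=[[0, 0, -1, 0, 0, 0], [0, 0, -1, 0, 0, 0], [0, 0, 0, 0, 0, 0]])

```text
t: 9.9
position: [495.5, -40.0, 81.5]
tool_rot: [0.622, 0.783, -0.0, -0.0]
ft_force: [0.5, -0.2, -6.1]
gripper_width: 0.646
gripper_force: 39.7
```

Emit:
send_rows(targets=[[0, 0, -0.5, 0, 0, 0], [0, 0, -0.5, 0, 0, 0], [0, 0, 0, 0, 0, 0]])

```text
t: 10.15
position: [495.6, -40.0, 80.6]
tool_rot: [0.622, 0.783, -0.0, -0.0]
ft_force: [0.6, 0.9, -6.9]
gripper_width: 0.645
gripper_force: 39.7
```

```bash
python3 st.py
```

```text
t 10.15 pos [495.6 -40.   80.6] F [ 0.6  0.9 -6.9] M [-0.046 -0.016 -0.012] w 0.645 gf 39.7 psi 13.01 tilt [-0.0001  0.    ] j6 -0.482
```

Emit:
send_rows(targets=[[0, 0, -0.5, 0, 0, 0], [0, 0, -0.5, 0, 0, 0], [0, 0, 0, 0, 0, 0]])

```text
t: 10.4
position: [495.5, -40.0, 79.6]
tool_rot: [0.622, 0.783, -0.0, -0.0]
ft_force: [-0.1, 0.1, -5.7]
gripper_width: 0.647
gripper_force: 39.7
```

Emit:
send_rows(targets=[[0, 0, -0.5, 0, 0, 0], [0, 0, 0, 0, 0, 0]])

```text
t: 10.57
position: [495.7, -40.0, 79.4]
tool_rot: [0.622, 0.783, 0.0, 0.0]
ft_force: [-0.5, 0.5, -4.3]
gripper_width: 0.64
gripper_force: 40.0
```

```bash
python3 st.py
```

```text
t 10.57 pos [495.7 -40.   79.4] F [-0.5  0.5 -4.3] M [ 0.018  0.119 -0.064] w 0.64 gf 40.0 psi 13.01 tilt [0.0001 0.    ] j6 -0.482
```

Emit:
send_rows(targets=[[0, 0, -0.4, 0, 0, 0], [0, 0, 0, 0, 0, 0]])

```text
t: 10.73
position: [495.7, -40.0, 79.4]
tool_rot: [0.622, 0.783, 0.0, 0.0]
ft_force: [-2.2, 0.3, 0.0]
gripper_width: 0.642
gripper_force: 40.3
```

Emit:
send_rows(targets=[[0, 0, -0.4, 0, 0, 0], [0, 0, 0, 0, 0, 0], [0, 0, 0, 0, 0, 0]])

```text
t: 10.98
position: [495.8, -40.0, 79.3]
tool_rot: [0.622, 0.783, -0.0, 0.0]
ft_force: [-3.5, 1.7, 6.1]
gripper_width: 0.643
gripper_force: 40.8
```

```bash
python3 st.py
```

```text
t 10.98 pos [495.8 -40.   79.3] F [-3.5  1.7  6.1] M [0.187 0.814 0.021] w 0.643 gf 40.8 psi 13.01 tilt [ 0.0001 -0.0001] j6 -0.482
```

Emit:
send_rows(targets=[[0, 0, 0.8, 0, 0, 0], [0, 0, 0, 0, 0, 0]])

```text
t: 11.15
position: [495.8, -40.0, 79.4]
tool_rot: [0.622, 0.783, 0.0, 0.0]
ft_force: [-2.0, 1.2, 1.0]
gripper_width: 0.645
gripper_force: 40.3
```

Emit:
send_rows(targets=[[0, 0, 0, 0, 0, 0], [0, 0, 0, 0, 0, 0], [0, 0, 0, 0, 0, 0], [0, 0, 0, 0, 0, 0], [0, 0, 0, 0, 0, 0], [0, 0, 0, 0, 0, 0]], claw=1)

```text
t: 11.65
position: [495.8, -40.1, 79.3]
tool_rot: [0.622, 0.783, 0.0, 0.0]
ft_force: [0.7, 0.3, -0.0]
gripper_width: 1.004
gripper_force: 0.0
```

```bash
python3 - <<'E'
from st import *
from cell import viewer
w=viewer.capture("wrist"); f=w["frame"]; s=viewer.capture("scene"); np.savez("w5.npz",**{k:np.array(v) for k,v in w.items()}); np.savez("s5.npz",**{k:np.array(v) for k,v in s.items()})
m=mask(f,(45,90,30),(85,255,255)); m[:150]=0
n,l,q,cc=cv2.connectedComponentsWithStats(m); i=1+q[1:,4].argmax(); print(q[i],cc[i])
hub=cv2.inRange(f,(90,90,90),(255,255,255)); 
g=s["frame"]; u,v=proj(s,[[496,-40,116]])[0].astype(int)
a=cv2.resize(g[v-60:v+60,u-60:u+60],(400,400),interpolation=2)
b=cv2.resize(f[184:384,156:356],(400,400),interpolation=2); cv2.imwrite("pics/c5.png",np.hstack([a,b])[:,:,::-1]); print(u-60,v-60)
E
```

```text
t 11.65 pos [495.8 -40.1  79.3] F [ 0.7  0.3 -0. ] M [-0.004 -0.016  0.007] w 1.004 gf 0.0 psi 13.01 tilt [ 0.0005 -0.0002] j6 -0.482
[ 184  209  146  134 8733] [255.58032749 274.06607122]
186 98
```

View pics/c5.png

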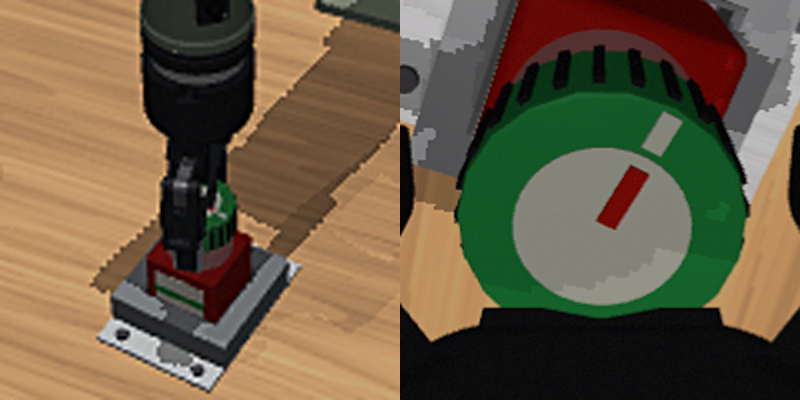

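The jar stands seated in the pocket in both views, with the white and red marks still in line at (662,133) and (624,196) of the wrist half.

```bash
python3 - <<'E'
from h import *
w=dict(np.load("w5.npz")); f=w["frame"]
m=mask(f,(45,90,30),(85,255,255)); k=np.zeros_like(m); k[190:340,180:335]=255
h=((f.min(2)>90)&(mask(f,(0,0,90),(180,60,255))>0)).astype(np.uint8)*(k>0); h[:257]=0; h[:,:210]=0; h[:,304:]=0
n,l,q,cc=cv2.connectedComponentsWithStats(h.astype(np.uint8)); i=1+q[1:,4].argmax(); print(q[i])
hull=cv2.convexHull(np.argwhere(l==i)[:,::-1].astype(np.float32)); e=cv2.fitEllipse(hull); print(e, ray(w,[e[0]],116)[0])
E
```

```text
[ 212  258   90   79 5123]
((256.6221008300781, 296.71453857421875), (78.41383361816406, 89.0185546875), 90.1560287475586) [496.72909102 -40.56782151 116.        ]
```

Emit:
send_rows(targets=[[0.8, -0.5, 0, 0, 0, 0], [0, 0, 0, 0, 0, 0]])

```text
t: 11.92
position: [496.6, -40.6, 79.3]
tool_rot: [0.622, 0.783, 0.0, 0.0]
ft_force: [0.5, 0.3, -0.3]
gripper_width: 0.999
gripper_force: 0.0
```

Emit:
send_rows(targets=[[0, 0, 0, 0, 0, 0], [0, 0, 0, 0, 0, 0], [0, 0, 0, 0, 0, 0], [0, 0, 0, 0, 0, 0], [0, 0, 0, 0, 0, 0], [0, 0, 0, 0, 0, 0], [0, 0, 0, 0, 0, 0], [0, 0, 0, 0, 0, 0]], claw=0, force=45)

```text
t: 12.58
position: [496.3, -40.6, 79.4]
tool_rot: [0.622, 0.783, -0.0, -0.0]
ft_force: [-2.5, 0.2, 5.2]
gripper_width: 0.641
gripper_force: 47.8
```

```bash
cat > mk.py <<'E'
from st import *
from cell import viewer
# angle of white ring mark relative to red hub mark, about the hub centre, in the plane of the cap top
w=viewer.capture("wrist"); f=w["frame"]; np.savez("wl.npz",**{k:np.array(v) for k,v in w.items()})
hsv=cv2.cvtColor(f,cv2.COLOR_RGB2HSV)
z=115.5; C=ray(w,[[256.6,296.7]],z)[0,:2]
yy,xx=np.mgrid[180:384,150:370]; uv=np.c_[xx.ravel(),yy.ravel()]; P=ray(w,uv,z)[:,:2]-C; r=np.hypot(*P.T)
H=hsv[uv[:,1],uv[:,0]].astype(int)
a=np.arctan2(P[:,1],P[:,0])
red=(r<17)&((H[:,0]<8)|(H[:,0]>172))&(H[:,1]>130)&(H[:,2]>60)
wh=(r>19.5)&(r<26.5)&(H[:,1]<70)&(H[:,2]>110)
red&=r>5
ang=lambda k:np.angle(np.exp(1j*a[k]).mean()) if k.sum() else np.nan
print("red",red.sum(),round(ang(red),3),"white",wh.sum(),round(ang(wh),3),"slip(cw)",round(ang(red)-ang(wh),3))
E
python3 mk.py
```

```text
t 12.58 pos [496.3 -40.6  79.4] F [-2.5  0.2  5.2] M [ 0.013  0.395 -0.042] w 0.641 gf 47.8 psi 13.01 tilt [-0.0003 -0.0001] j6 -0.482
red 249 1.293 white 194 1.293 slip(cw) -0.001
```

Emit:
send_rows(targets=[[0, 0, 0, 0, 0, -0.03], [0, 0, 0, 0, 0, -0.04], [0, 0, 0, 0, 0, -0.05], [0, 0, 0, 0, 0, -0.05], [0, 0, 0, 0, 0, -0.05], [0, 0, 0, 0, 0, -0.05], [0, 0, 0, 0, 0, -0.03]])

```text
t: 13.22
position: [497.1, -40.2, 79.4]
tool_rot: [0.733, 0.68, 0.001, 0.0]
ft_force: [0.3, 1.1, 4.0]
gripper_width: 0.643
gripper_force: 47.9
```

```bash
python3 mk.py
```

```text
t 13.22 pos [497.1 -40.2  79.4] F [0.3 1.1 4. ] M [ 0.203 -0.052  0.31 ] w 0.643 gf 47.9 psi -4.26 tilt [0.0016 0.0004] j6 -0.181
red 247 1.023 white 192 0.994 slip(cw) 0.029
```

Emit:
send_rows(targets=[[0, 0, 0, 0, 0, -0.05], [0, 0, 0, 0, 0, -0.05], [0, 0, 0, 0, 0, -0.05], [0, 0, 0, 0, 0, -0.05], [0, 0, 0, 0, 0, -0.03]])

```text
t: 13.68
position: [497.3, -40.2, 79.4]
tool_rot: [0.806, 0.592, 0.001, 0.0]
ft_force: [1.1, 1.7, 2.3]
gripper_width: 0.645
gripper_force: 47.9
```

```bash
python3 mk.py
```

```text
t 13.68 pos [497.3 -40.2  79.4] F [1.1 1.7 2.3] M [ 0.209 -0.082  0.257] w 0.645 gf 47.9 psi -17.4 tilt [0.002  0.0003] j6 0.048
red 248 0.79 white 193 0.764 slip(cw) 0.027
```

Emit:
send_rows(targets=[[0, 0, 0, 0, 0, -0.05], [0, 0, 0, 0, 0, -0.05], [0, 0, 0, 0, 0, -0.03]])

```text
t: 13.98
position: [497.4, -40.2, 79.4]
tool_rot: [0.843, 0.539, 0.001, 0.0]
ft_force: [0.9, 1.7, 1.4]
gripper_width: 0.648
gripper_force: 47.9
```

```bash
python3 mk.py
```

```text
t 13.98 pos [497.4 -40.2  79.4] F [0.9 1.7 1.4] M [ 0.167 -0.176  0.271] w 0.648 gf 47.9 psi -24.83 tilt [0.0022 0.0003] j6 0.178
red 247 0.661 white 193 0.634 slip(cw) 0.027
```

Emit:
send_rows(targets=[[0, 0, 0, 0, 0, -0.05], [0, 0, 0, 0, 0, -0.05], [0, 0, 0, 0, 0, -0.03]])

```text
t: 14.28
position: [497.5, -40.4, 79.4]
tool_rot: [0.876, 0.483, 0.001, 0.001]
ft_force: [1.8, 2.3, 1.3]
gripper_width: 0.643
gripper_force: 47.8
```

```bash
python3 mk.py
```

```text
t 14.28 pos [497.5 -40.4  79.4] F [1.8 2.3 1.3] M [ 0.283 -0.303  0.234] w 0.643 gf 47.8 psi -32.26 tilt [0.0024 0.0002] j6 0.308
red 246 0.532 white 195 0.505 slip(cw) 0.027
```

Emit:
send_rows(targets=[[0, 0, 0, 0, 0, -0.05], [0, 0, 0, 0, 0, -0.05], [0, 0, 0, 0, 0, -0.03]])

```text
t: 14.58
position: [497.5, -40.5, 79.4]
tool_rot: [0.905, 0.425, 0.001, 0.001]
ft_force: [2.1, 1.4, 1.1]
gripper_width: 0.648
gripper_force: 47.8
```

```bash
python3 mk.py
```

```text
t 14.58 pos [497.5 -40.5  79.4] F [2.1 1.4 1.1] M [ 0.215 -0.434  0.296] w 0.648 gf 47.8 psi -39.69 tilt [0.0025 0.    ] j6 0.437
red 246 0.401 white 196 0.376 slip(cw) 0.025
```

Emit:
send_rows(targets=[[0, 0, 0, 0, 0, -0.05], [0, 0, 0, 0, 0, -0.05], [0, 0, 0, 0, 0, -0.03]])

```text
t: 14.88
position: [497.5, -40.6, 79.4]
tool_rot: [0.931, 0.365, 0.001, 0.001]
ft_force: [3.9, 2.5, 0.1]
gripper_width: 0.645
gripper_force: 47.8
```

```bash
python3 mk.py
```

```text
t 14.88 pos [497.5 -40.6  79.4] F [3.9 2.5 0.1] M [ 0.163 -0.482  0.22 ] w 0.645 gf 47.8 psi -47.13 tilt [ 0.0026 -0.0002] j6 0.567
red 247 0.268 white 195 0.248 slip(cw) 0.021
```

Emit:
send_rows(targets=[[0, 0, 0, 0, 0, -0.05], [0, 0, 0, 0, 0, -0.05], [0, 0, 0, 0, 0, -0.03]])

```text
t: 15.18
position: [497.5, -40.7, 79.4]
tool_rot: [0.953, 0.304, 0.001, 0.001]
ft_force: [2.6, 0.6, 0.1]
gripper_width: 0.643
gripper_force: 47.7
```

```bash
python3 mk.py
```

```text
t 15.18 pos [497.5 -40.7  79.4] F [2.6 0.6 0.1] M [ 0.148 -0.545  0.222] w 0.643 gf 47.7 psi -54.56 tilt [ 0.0025 -0.0003] j6 0.697
red 247 0.139 white 197 0.117 slip(cw) 0.022
```

Emit:
send_rows(targets=[[0, 0, 0, 0, 0, -0.05], [0, 0, 0, 0, 0, -0.05], [0, 0, 0, 0, 0, -0.03]])

```text
t: 15.48
position: [497.5, -40.8, 79.5]
tool_rot: [0.97, 0.242, 0.001, 0.001]
ft_force: [3.4, 0.4, -0.3]
gripper_width: 0.641
gripper_force: 47.7
```

```bash
python3 mk.py
```

```text
t 15.48 pos [497.5 -40.8  79.5] F [ 3.4  0.4 -0.3] M [ 0.108 -0.573  0.23 ] w 0.641 gf 47.7 psi -62.0 tilt [ 0.0025 -0.0006] j6 0.827
red 246 0.01 white 193 -0.016 slip(cw) 0.026
```

Emit:
send_rows(targets=[[0, 0, 0, 0, 0, -0.05], [0, 0, 0, 0, 0, -0.05], [0, 0, 0, 0, 0, -0.03]])

```text
t: 15.78
position: [497.4, -40.9, 79.5]
tool_rot: [0.984, 0.178, 0.001, 0.001]
ft_force: [3.6, 0.6, 1.0]
gripper_width: 0.643
gripper_force: 47.7
```

```bash
python3 mk.py
```

```text
t 15.78 pos [497.4 -40.9  79.5] F [3.6 0.6 1. ] M [ 0.019 -0.629  0.257] w 0.643 gf 47.7 psi -69.44 tilt [ 0.0024 -0.0007] j6 0.957
red 246 -0.119 white 195 -0.146 slip(cw) 0.026
```

Emit:
send_rows(targets=[[0, 0, 0, 0, 0, -0.05], [0, 0, 0, 0, 0, -0.05], [0, 0, 0, 0, 0, -0.03]])

```text
t: 16.08
position: [497.2, -40.6, 79.5]
tool_rot: [0.993, 0.115, 0.001, 0.0]
ft_force: [3.1, 1.8, 0.8]
gripper_width: 0.644
gripper_force: 47.8
```

```bash
python3 mk.py
```

```text
t 16.08 pos [497.2 -40.6  79.5] F [3.1 1.8 0.8] M [ 0.095 -0.519  0.489] w 0.644 gf 47.8 psi -76.84 tilt [ 0.0018 -0.0004] j6 1.086
red 246 -0.179 white 195 -0.273 slip(cw) 0.094
```

The thread is tight: slip is 0.094 and torque 0.49 N m. I'll pass the first click carefully.

Emit:
send_rows(targets=[[0, 0, 0, 0, 0, -0.03], [0, 0, 0, 0, 0, -0.03], [0, 0, 0, 0, 0, -0.03], [0, 0, 0, 0, 0, -0.03], [0, 0, 0, 0, 0, 0]])

```text
t: 16.55
position: [496.3, -40.5, 79.4]
tool_rot: [0.999, 0.054, -0.0, -0.0]
ft_force: [0.5, 2.3, 3.5]
gripper_width: 0.642
gripper_force: 48.0
```

```bash
python3 mk.py
```

```text
t 16.55 pos [496.3 -40.5  79.4] F [0.5 2.3 3.5] M [ 0.138 -0.248 -0.244] w 0.642 gf 48.0 psi -83.75 tilt [-0.0005  0.0002] j6 1.206
red 242 -0.073 white 196 -0.394 slip(cw) 0.321
```

Emit:
send_rows(targets=[[0, 0, 0, 0, 0, -0.03], [0, 0, 0, 0, 0, -0.03], [0, 0, 0, 0, 0, -0.03], [0, 0, 0, 0, 0, 0]])

```text
t: 16.93
position: [496.6, -41.1, 79.4]
tool_rot: [1.0, 0.01, 0.0, 0.001]
ft_force: [2.2, -1.1, 1.8]
gripper_width: 0.644
gripper_force: 47.9
```

```bash
python3 mk.py
```

```text
t 16.93 pos [496.6 -41.1  79.4] F [ 2.2 -1.1  1.8] M [-0.201 -0.248  0.013] w 0.644 gf 47.9 psi -88.88 tilt [ 0.0006 -0.0012] j6 1.296
red 239 -0.114 white 198 -0.484 slip(cw) 0.371
```

The first click happened: torque fell from 0.49 to about 0 and slip is 0.37, between the first and second clicks. I'll let go.

Emit:
send_rows(targets=[[0, 0, 0, 0, 0, 0], [0, 0, 0, 0, 0, 0], [0, 0, 0, 0, 0, 0], [0, 0, 0, 0, 0, 0], [0, 0, 0, 0, 0, 0], [0, 0, 0, 0, 0, 0], [0, 0, 0, 0, 0, 0]], claw=1)

```text
t: 17.57
position: [496.3, -40.5, 79.1]
tool_rot: [1.0, 0.009, -0.0, -0.0]
ft_force: [0.3, -0.0, -0.5]
gripper_width: 0.995
gripper_force: 0.0
```

```bash
python3 mk.py
```

```text
t 17.57 pos [496.3 -40.5  79.1] F [ 0.3 -0.  -0.5] M [-0.023  0.035 -0.051] w 0.995 gf 0.0 psi -88.97 tilt [-0.0003  0.0001] j6 1.297
red 250 -0.163 white 199 -0.499 slip(cw) 0.335
```

Emit:
send_rows(targets=[[0, 0, 5, 0, 0, 0], [0, 0, 15, 0, 0, 0], [0, 0, 25, 0, 0, 0], [0, 0, 30, 0, 0, 0], [0, 0, 30, 0, 0, 0], [0, 0, 20, 0, 0, 0], [0, 0, 10, 0, 0, 0], [0, 0, 0, 0, 0, 0], [0, 0, 0, 0, 0, 0], [0, 0, 0, 0, 0, 0]])

```text
t: 18.45
position: [495.1, -40.2, 212.3]
tool_rot: [1.0, 0.009, -0.002, -0.0]
ft_force: [-1.1, 0.4, -1.2]
gripper_width: 0.995
gripper_force: 0.0
```

```bash
python3 - <<'E'
from st import *
from cell import viewer
w=viewer.capture("wrist"); f=w["frame"]; hsv=cv2.cvtColor(f,cv2.COLOR_RGB2HSV)
m=mask(f,(45,90,30),(85,255,255)); n,l,q,cc=cv2.connectedComponentsWithStats(m); u,v=proj(w,[[496.5,-40.5,115.5]])[0]; print("exp",u,v)
i=min(range(1,n),key=lambda j:1e9 if q[j,4]<300 else np.hypot(*(cc[j]-[u,v]))); e=cv2.fitEllipse(cv2.convexHull(np.argwhere(l==i)[:,::-1].astype(np.float32))); print(q[i],e,ray(w,[e[0]],115.5)[0])
# hub (filled hole) centre and marks
x,y,W,H=q[i][:4]; B=np.s_[y:y+H,x:x+W]
hull=np.zeros_like(m); cv2.fillConvexPoly(hull,cv2.convexHull(np.argwhere(l==i)[:,::-1].astype(np.int32)),255)
red=np.zeros_like(m); red[B]=((mask(f,(0,130,60),(8,255,255))|mask(f,(172,130,60),(180,255,255)))&hull)[B]
hol=((hull>0)&((hsv[...,1]<70)|(red>0))&(hsv[...,2]>80)).astype(np.uint8)
n,l,q,cc=cv2.connectedComponentsWithStats(hol)
o=np.argsort(-q[1:,4])+1; print(q[o[:4]].tolist(),cc[o[:4]].round(1).tolist())
C=ray(w,[cc[o[0]]],115.5)[0]
r=np.argwhere(red)[:,::-1]; P=ray(w,[r.mean(0)],115.5)[0]-C; Q=ray(w,[cc[o[1]]],115.5)[0]-C
a,b=np.arctan2(P[1],P[0]),np.arctan2(Q[1],Q[0]); print("hub",C,"r",np.hypot(*P[:2]),np.hypot(*Q[:2]),"slip",a-b)
E
```

```text
t 18.45 pos [495.1 -40.2 212.3] F [-1.1  0.4 -1.2] M [-0.042 -0.014  0.006] w 0.995 gf 0.0 psi -88.98 tilt [-0.0034  0.0009] j6 1.298
exp 257.90109880029786 197.15865006439716
[ 222  159   71   72 2363] ((257.2607116699219, 194.94137573242188), (69.88680267333984, 71.62370300292969), 1.3403327465057373) [498.29972936 -39.96232501 115.5       ]
[[236, 177, 44, 42, 1417], [267, 168, 10, 11, 61], [262, 230, 3, 1, 3], [225, 211, 1, 1, 1]] [[257.2, 197.9], [271.4, 173.4], [263.0, 230.0], [225.0, 211.0]]
hub [495.8837048  -39.94401337 115.5       ] r 7.082499317007516 22.48736425888801 slip 0.4924586235740791
```

```bash
python3 -c "
from cell import job
print(job.close_job())"
```

```text
the job is handed in; nothing more can be done
None
```

The red jar stands home in the nest and its cap is turned past one click (about 0.34 rad of slip, read from the marks after release); the gripper has let go and is clear, and the job was handed in at about 18.5 s with no verdict returned.

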